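Stow the scraper and click the sea latch shut

TASK

Stow the gasket scraper for sea: slide its flat blade into the slot of the stowage rack until the handle is fully home against the rack. Then turn the tilted T-handle of the rack's latch clockwise until it clicks over and its bar lies across the end of the scraper's handle. Leave the other tools and tins where they are.

Things in the scene. Friction and masses are not known exactly. Their poses are not given: they have to be found in the camera images.
- scraper: Gasket scraper, loose, flat on the bench beside a file and a spanner: black handle 100 long x 28 wide x 26 high; flat steel blade 100 long x 64 wide x 4 thick, level with the handle's underside; 0.26 kg. Origin: on the underside where handle and blade meet (handle x -100 to 0, blade 0 to 100); x points to the blade's tip, z up. It balances at about x = 30.
- scraper_tip (a point): Middle of the scraper blade's front edge, on its underside (100 in front of the scraper's origin).
- rack: Stowage rack, fixed: base plate 10 thick (x -160 to 130, y -140 to 60), grey slot housing (x 0 to 115, 112 wide, 119 high), latch pedestal at y = -90, and a white air pipe 26 thick rising at x -20, y -95 and bending over towards the latch handle at height 270. Origin: on the bench below the middle of the slot's mouth; x into the slot (away from the robot), y left, z up.
- slot_mouth (a point): Middle of the lower edge of the slot's mouth, 85 above the bench, axes as the rack. The level slot is 76 wide, 12 high (z 0 to 12), 115 deep. The blade goes in underside down; the handle's front, higher than the slot, stops on the housing's face: home, the scraper's origin is at this point.
- latch (a joint): Latch angle in rad, growing clockwise seen from above along its shaft. Rests open at about 0.1, the gate bar pointing to the robot and down. An over-centre spring resists with up to about 0.35 N m, tips over at 0.78 and snaps on; short of that it springs back. Rests shut at about 1.45 (stop at 1.55), the bar lying across behind the end of the scraper's handle.
- latch_grip (a point): Centre of the latch's T-handle, where to grip: a black bar 90 long (x), 15 wide (y), 22 deep (z). z is the shaft, leaning 35 degrees from vertical towards rack -x; x and y turn with the latch. Always at rack (-151, -90, 147). On the shaft 60 below is the steel gate bar, 115 long to -x, 12 wide, 14 thick; a spring strut sits to its right.
- pipe_end (a point): Closed end of the overhead air pipe (fixed to the rack): centre of its tip, 270 above the bench; the pipe is 26 thick and runs level from here to rack x = -45, then down.
- file: Bystander: a flat file lying on the bench, 230 long, 26 wide, 24 high at its wooden handle. Origin under its middle (x -120 to 110).
- spanner: Bystander: an open-ended spanner lying on the bench, 220 long, up to 46 wide, 12 high. Origin under its middle.
- oil: Bystander: an oil bottle, 64 across, 190 high, upright left of the rack. Origin under its middle.
- tin: Bystander: a grease tin, 76 across, 75 high, left of the rack's front. Origin under its middle.
- socket: Bystander: a large socket standing on end, 48 across, 85 high. Origin under its middle.
- flange: Bystander: a steel flange ring lying flat, 100 across, 20 high. Origin under its middle.
Not all that is in view belongs to the job. What is shaped like the scraper but orange, red or yellow is not meant.

How it is judged:
By the outcome, as a careful person would: the job done as asked, in the order asked, and still so for the second after the job is handed in, with the robot touching nothing.
It also fails if it takes over 59 s, if anything falls off the work surface, if the arm or the gripper's body presses on something with over 40 N, if the wrist force passes 120 N, or if a joint passes its speed limit or range.

ROBOT

A 6-joint arm with a two-finger parallel gripper is mounted at the origin on the work surface. World frame = base frame: x ahead of the robot, y to its left, z up, the work surface at z = 0. Lengths are in m, angles in rad, forces in N, time in s.
With the tool pointing down it reaches from about 0.25 to 0.775 m from the base axis. Payload 4 kg.
Tool frame: the origin (TCP) lies midway between the tips of the shut fingers; the grasp point (between the pads) lies 19 mm behind it; z points along the fingers, y is the line along which they close (so a half turn about z gives the same grasp; the last joint's range is limited). The gripper opens to 94 mm and grips with 3 to 60 N. Pads are 16 mm wide; open, the fingers measure 119 mm over their backs; the gripper's body (75 mm by 177 mm) begins 78 mm behind the grasp point.
Start: joints at [-1.255, 0.087, 1.371, -0, 1.684, -0.103], TCP at [0.224, -0.502, 0.206] pointing down, gripper open.
Joint ranges: [-3.1, 3.1], [-0.76, 2.03], [0.27, 2.55], [-1.08, 4.22], [0.17, 2.65], [-2.57, 2.57]. Speed limits (rad/s): [2.79, 2.79, 3.14, 3.14, 3.14, 3.14].

INTERFACE

Orientations are given as [roll, pitch, yaw] about the fixed x, y, z axes, in that order (R = Rz(yaw) Ry(pitch) Rx(roll)).
In Python, from bench import robot gives the robot as it stands. The module is installed in compiled form; this text tells all that it offers.
- The arm moves only by the tool arm_command, never from a script. Its argument "targets" is a list of rows, each a list of 4 numbers: the shift along the world's x, y, z as a fraction of full scale, then the turn about the world's z as a fraction of full scale. A call has 1 to 8 rows; each row is the pose to reach, as a shift and turn from the pose commanded when the call began; what a row does not reach only later rows make up. Full scale, the value 1, is 0.5 m for a shift and 120 degrees for a turn. A row lasts 1/12 s, in which the tool goes at most 41.7 mm and 7.16 degrees, less where a joint would pass 70% of its speed; a pose out of reach is approached as far as the arm can. A call with a number of a shift or a turn outside -1 to 1 is refused whole. A call with a gripper value outside its range is refused whole. "claw" is the closure, from 0 (fully open) to 1 (shut), set as the call begins (left out, the last holds). The fingers move at their own pace and stop on an object; the grip force is fixed at half the most. Time passes only in rows, so rows that repeat a pose let the fingers close. It gives the time, the measured TCP pose, the force, the opening and the grip force at its end, in the units of the state.
- robot.get_obs(): the state, without advancing time (a new reading comes with each control period).
- robot.snapshot(name): name is "scene" or "top" or "wrist"; returns the picture (420x560x3 uint8, red, green, blue); there is no depth.
- robot.camera_info(name): a dict with "vfov" (degrees; the focal length in pixels is half the picture's height over the tangent of half this angle, whatever the lens; pixels are square), "cx", "cy" (the principal point, pixels), "extrinsics" (4x4, takes a point from camera to world coordinates); the wrist camera has in their place "T_tool_cam" (4x4, takes a point from camera to tool coordinates, whose origin is the TCP and whose axes are the flange's). Camera axes: x right, y up, looking along -z (the intrinsics and any distortion apply to the point x, -y, -z); pixel columns grow to the right and rows downward; lengths in m; the calibration is good to about 2 mm. A picture is of the moment at which its call begins: read the wrist's pose just before it. camera_info takes no time and is no camera call.
- robot.close_job(): hands the job in; it is judged then, once.
The state is a dict: "time": time; "joint_positions": joint angles; "qvel": joint speeds; "joint_torque": joint torques, N m; "tool_pos": TCP position; "ee_rot": TCP orientation; "wrist_force": force on the tool from outside, world axes, zero at the start; "wrist_torque": the same for the moment, N m; "width": finger opening in m; "finger_force": force on a finger pad.
Only numpy, scipy, OpenCV 4.12 (cv2) and the standard library are available. Lean on these libraries where they do the work, as an engineer would, in place of code of your own. Each camera call takes 0.05 s, during which the arm holds its last target. There are 200 camera calls.

## Working session

There is one attempt and no reset: what is moved stays moved. The work goes in short steps, Python scripts to look and compute and a tool call to move; the robot and the scene stay as the last step left them, time stands still between calls to the robot, and variables do not carry over. Pictures are saved under pics/ and viewed, at most 10 in all, crops included, and the job is handed in when it is done.

Besides the shell and the picture viewer there is one more tool, called after "Request:" as name([rows], argument=value, ...), one row to a line, values as JSON. arm_command: Moves the arm, as the interface text tells. Shift numbers are shares of 0.5 m and turn numbers shares of 120 degrees, none past 1 either way. Its arguments: {"type":"object","properties":{"targets":{"type":"array"},"claw":{"type":"number"}},"required":["targets"]}

```bash
mkdir -p pics; python3 - <<'E'
from bench import robot
import cv2,numpy as np
for n in("scene","top"):
    cv2.imwrite(f"pics/{n}0.png",robot.snapshot(n)[:,:,::-1])
np.set_printoptions(precision=4,suppress=True)
for n in("scene","top","wrist"): print(n,robot.camera_info(n))
print(robot.get_obs())
E
```

```text
scene {'vfov': 57.53638014498022, 'cx': 278.2090394708587, 'cy': 206.82556892076613, 'extrinsics': array([[-0.4712, -0.5663,  0.6762,  1.123 ],
       [ 0.882 , -0.3115,  0.3537,  0.3035],
       [ 0.0103,  0.763 ,  0.6463,  0.7817],
       [ 0.    ,  0.    ,  0.    ,  1.    ]])}
top {'vfov': 55.66845480141069, 'cx': 272.3536823458063, 'cy': 208.62852595146592, 'extrinsics': array([[-0.0115,  0.9963, -0.0856,  0.3832],
       [-0.9999, -0.011 ,  0.0067, -0.0391],
       [ 0.0057,  0.0857,  0.9963,  1.3693],
       [ 0.    ,  0.    ,  0.    ,  1.    ]])}
wrist {'vfov': 60.019649415928725, 'cx': 276.2899254795515, 'cy': 211.55925152674445, 'T_tool_cam': array([[ 0.0003,  0.9695,  0.245 ,  0.0704],
       [ 1.    , -0.0004, -0.    , -0.0006],
       [ 0.0001,  0.245 , -0.9695, -0.1803],
       [ 0.    ,  0.    ,  0.    ,  1.    ]])}
{'time': 0.1, 'joint_positions': array([-1.2551,  0.0879,  1.372 ,  0.    ,  1.6836, -0.1031]), 'qvel': array([ 0.0002, -0.0009, -0.0042,  0.0008, -0.0001, -0.0003]), 'joint_torque': array([  0.0019, -34.1253, -30.3301,   0.0718,   0.0304,  -0.0001]), 'tool_pos': array([ 0.2235, -0.502 ,  0.2044]), 'ee_rot': array([-3.1396, -0.0002,  0.4188]), 'wrist_force': array([ 0.0951, -0.9952, -0.5691]), 'wrist_torque': array([-0.0504, -0.0048, -0.0206]), 'finger_force': 0.0, 'width': 0.09390117034946383}
```

View pics/scene0.png

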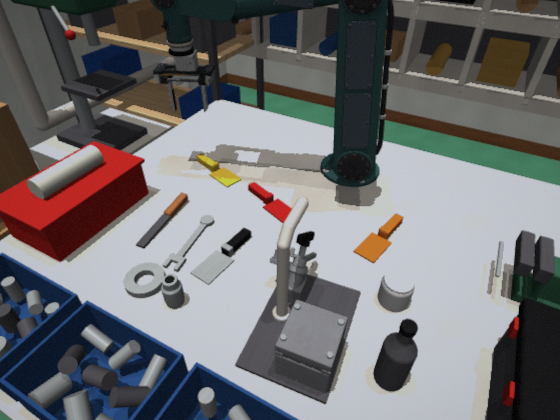

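View pics/top0.png

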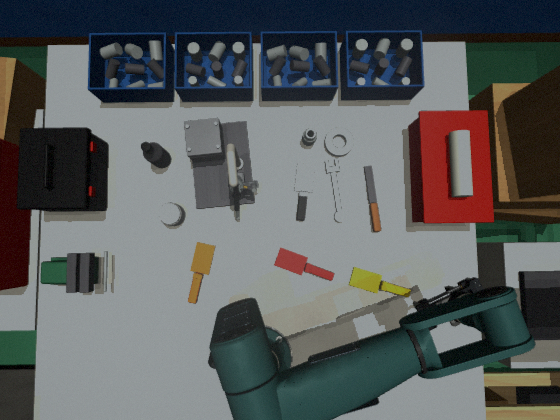

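Candidates: the black-handled scraper (top: handle 302,207, blade 304,178; scene: 235,242 and 213,265), and the orange (top 200,265), red (300,265) and yellow (375,280) ones. Only the black-handled one with a steel blade, lying beside the file and spanner, fits. I'll confirm it in an enlarged crop.

```bash
python3 - <<'E'
import cv2,numpy as np
t=cv2.imread("pics/top0.png")[110:225,178:330]
s=cv2.imread("pics/scene0.png")[190:390,185:365]
cv2.imwrite("pics/tc.png",cv2.resize(t,None,fx=5,fy=5,interpolation=cv2.INTER_CUBIC))
s3=cv2.resize(s,None,fx=3,fy=3,interpolation=cv2.INTER_CUBIC)
g=cv2.resize(cv2.imread("pics/scene0.png")[30:130,140:230],None,fx=2.5,fy=2.5)
o=np.zeros((600,540+g.shape[1],3),np.uint8);o[:600,:540]=s3;o[:g.shape[0],540:]=g
cv2.imwrite("pics/sc.png",o)
E
```

```text
(no output)
```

View pics/tc.png

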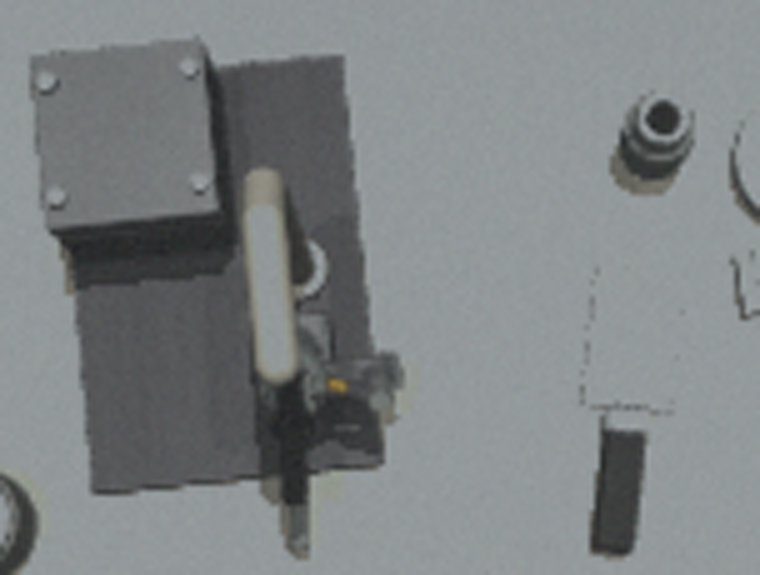

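View pics/sc.png

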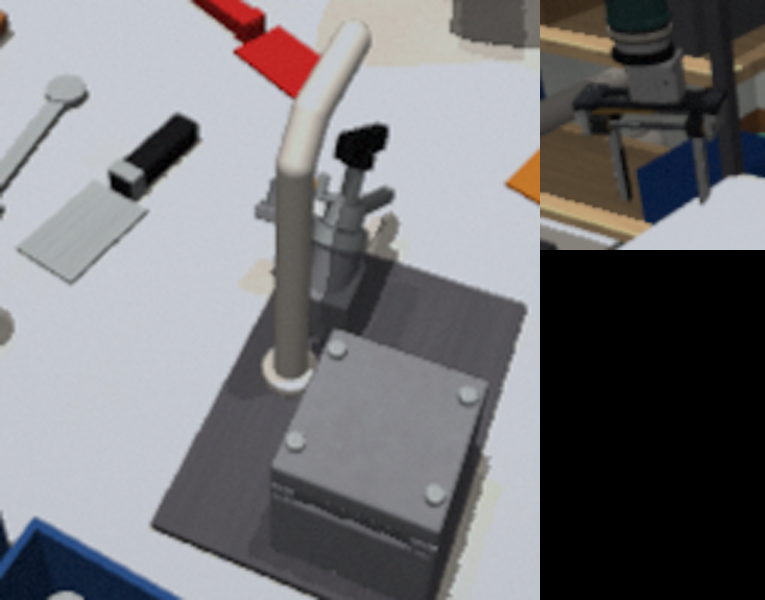

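The top crop shows the black-handled scraper with its grey ferrule: handle (612,490), blade joint near (625,409), tip upwards. It also shows the rack plate corners (345,57), (384,467), (93,493), the housing top corners (30,57), (203,38), (220,212), (48,232), and the pipe end near (278,380). The scene crop confirms a steel blade, the pipe ending above the latch, and a thin gripper palm.

```bash
cat >h.py <<'E'
from bench import robot
import cv2,numpy as np
np.set_printoptions(precision=4,suppress=True)
def rays(name,px,T=None):
    i=robot.camera_info(name); f=210/np.tan(np.radians(i['vfov']/2))
    M=i['extrinsics'] if T is None else T@i['T_tool_cam']
    px=np.atleast_2d(px).astype(float)
    d=np.c_[(px[:,0]-i['cx'])/f,-(px[:,1]-i['cy'])/f,-np.ones(len(px))]@M[:3,:3].T
    return M[:3,3],d
def plane(name,px,z,T=None):
    o,d=rays(name,px,T); return (o+d*((z-o[2])/d[:,2])[:,None])[:,:2]
def rect(P): # long axis pts
    (c,(w,h),a)=cv2.minAreaRect(P.astype(np.float32)*1000); b=cv2.boxPoints((c,(w,h),a))
    return np.array(c)/1000,(w,h),a
E
python3 - <<'E'
from h import *
tc=lambda p:(np.array(p,float)+.5)/5-.5+[178,110]
b=plane("top",tc([(345,57),(384,467),(93,493)]),.01); h=plane("top",tc([(30,57),(203,38),(220,212),(48,232)]),.119)
print("base",b,"\nlens",np.linalg.norm(b[0]-b[1]),np.linalg.norm(b[2]-b[1]))
print("housing",h,[np.linalg.norm(h[i]-h[(i+1)%4]) for i in range(4)])
u=b[0]-b[1]; v=b[2]-b[1]; print("yaw",np.arctan2(u[1],u[0]),np.arctan2(-v[0],v[1]))
u=h[1]-h[2];u2=h[0]-h[3];v=h[0]-h[1];v2=h[3]-h[2];print([np.arctan2(q[1],q[0]) for q in(u,u2)],[np.arctan2(-q[0],q[1]) for q in(v,v2)])
# fit rack pose (2D rigid) to the 7 corners
M=np.array([(130,-140),(-160,-140),(-160,60),(115,56),(115,-56),(0,-56),(0,56)])/1000.
P=np.r_[b,h]
def fit(M,P):
    a=M-M.mean(0);q=P-P.mean(0);th=np.arctan2((a[:,0]*q[:,1]-a[:,1]*q[:,0]).sum(),(a*q).sum())
    R=np.array([[np.cos(th),-np.sin(th)],[np.sin(th),np.cos(th)]]);t=P.mean(0)-R@M.mean(0)
    return th,t,(P-(M@R.T+t))*1000
print("rack",fit(M,P)); print(fit(M[:3],b)[:2],fit(M[3:],h)[:2])
for z in(.27,.283):print("pipe tip",plane("top",tc([(278,382)]),z))
for n,z0,box in(("top",.026,(290,188,315,225)),("scene",.026,(215,225,255,258))):
    im=cv2.imread(f"pics/{n}0.png"); g=im.max(2); x0,y0,x1,y1=box; m=np.zeros_like(g); m[y0:y1,x0:x1]=g[y0:y1,x0:x1]<75
    c=max(cv2.findContours(m,cv2.RETR_EXTERNAL,cv2.CHAIN_APPROX_NONE)[0],key=cv2.contourArea)[:,0]
    print(n,"handle px",cv2.minAreaRect(c)); print(rect(plane(n,c,z0)),rect(plane(n,c,.013)))
print("joint line/ends",plane("top",tc([(582,407),(672,411)]),.004),plane("top",tc([(605,432),(646,432),(590,553),(632,556)]),.024))
E
```

```text
base [[0.8084 0.0383]
 [0.5201 0.0132]
 [0.5044 0.2128]] 
lens 0.2893943316785952 0.2001371520359644
housing [[0.7763 0.2344]
 [0.7877 0.1233]
 [0.6739 0.1125]
 [0.662  0.222 ]] [np.float64(0.11162649516947183), np.float64(0.11436608771940734), np.float64(0.11021277549133589), np.float64(0.11492776403942548)]
yaw 0.08669365585940278 0.07867122429216869
[np.float64(0.09512058632944574), np.float64(0.10747040850065334)] [np.float64(0.10254035296799413), np.float64(0.10765255678648113)]
rack (np.float64(0.08976297083707678), array([0.6676, 0.1674]), array([[-1.213 , -1.3502],
       [-0.6881, -0.4111],
       [ 1.5116, -0.0878],
       [-0.8358,  0.8508],
       [ 0.5504,  1.3598],
       [ 1.2383,  0.8065],
       [-0.5635, -1.1679]]))
(np.float64(0.08345537599648976), array([0.668 , 0.1665])) (np.float64(0.10313936855303288), array([0.6678, 0.1671]))
pipe tip [[0.5422 0.0619]]
pipe tip [[0.5403 0.0607]]
top handle px ((301.03369140625, 208.1460723876953), (8.34320068359375, 23.797082901000977), 5.440331935882568)
(array([ 0.4993, -0.1454]), (28.34480857849121, 81.01377868652344), 83.62015533447266) (array([ 0.5005, -0.1464]), (28.61912727355957, 81.79783630371094), 83.62015533447266)
scene handle px ((236.12474060058594, 242.133056640625), (11.854978561401367, 34.105865478515625), 46.84761428833008)
(array([ 0.5181, -0.1408]), (39.57461166381836, 108.37506103515625), 83.42652893066406) (array([ 0.5077, -0.1484]), (40.255428314208984, 110.23944091796875), 83.4265365600586)
joint line/ends [[ 0.561  -0.1238]
 [ 0.5575 -0.1861]] [[ 0.541  -0.138 ]
 [ 0.5407 -0.1659]
 [ 0.4587 -0.1264]
 [ 0.4563 -0.1548]]
```

Request:
arm_command([
  [0.3,0.38,0,-0.13],
  [0.3,0.38,0,-0.13],
  [0.3,0.38,0,-0.13],
  [0.3,0.38,0,-0.13],
  [0.3,0.38,0,-0.13],
  [0.3,0.38,0,-0.13],
  [0.3,0.38,0,-0.13],
  [0.3,0.38,0,-0.13],
], claw=0)

```text
time: 0.77
tool_pos: [0.3744, -0.3109, 0.2052]
ee_rot: [-3.141, 0.001, 0.151]
wrist_force: [-0.3, 0.1, 0.7]
width: 0.0944
finger_force: 0.0
```

Request:
arm_command([
  [0.261,0.332,0,-0.123],
  [0.261,0.332,0,-0.123],
  [0.261,0.332,0,-0.123],
  [0.261,0.332,0,-0.123],
  [0.261,0.332,0,-0.123],
  [0.261,0.332,0,-0.123],
  [0.261,0.332,0,-0.123],
  [0.261,0.332,0,-0.123],
])

```text
time: 1.43
tool_pos: [0.5038, -0.1476, 0.2049]
ee_rot: [3.141, 0.002, -0.111]
wrist_force: [0.3, -0.4, 0.1]
width: 0.094
finger_force: 0.0
```

```bash
cat >>h.py <<'E'
from scipy.spatial.transform import Rotation as Ro
def tool():
    o=robot.get_obs();T=np.eye(4);T[:3,:3]=Ro.from_euler('xyz',o['ee_rot']).as_matrix();T[:3,3]=o['tool_pos'];return T,o
E
python3 - <<'E'
from h import *
T,o=tool(); im=robot.snapshot("wrist")[:,:,::-1]; cv2.imwrite("pics/w1.png",im); np.save("w1.npy",T)
print(o['time'],o['tool_pos'],o['ee_rot'])
E
```

```text
1.4333 [ 0.5038 -0.1476  0.2049] [ 3.1406  0.0017 -0.1114]
```

View pics/w1.png

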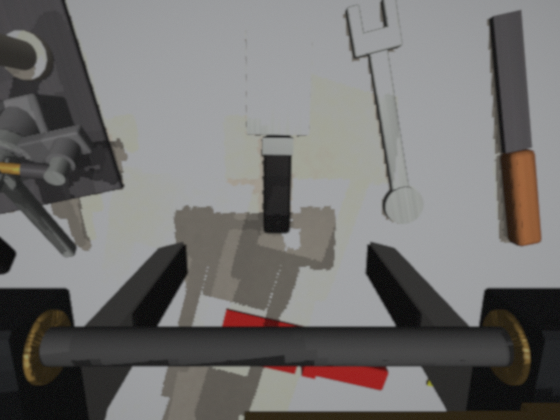

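The wrist view shows the scraper below the gripper: black handle columns 263–291, rows 153–232, joint line at row 135, with clear room for the fingers on both sides.

```bash
python3 - <<'E'
from h import *
T=np.load("w1.npy"); im=cv2.imread("pics/w1.png"); m=np.zeros(im.shape[:2],np.uint8); m[125:240,245:305]=im.max(2)[125:240,245:305]<60
c=max(cv2.findContours(m,0,1)[0],key=cv2.contourArea)[:,0]
print(cv2.minAreaRect(c)); print(rect(plane("wrist",c,.026,T)))
P=plane("wrist",[(247,135),(308,135),(264,137),(291,137),(247,35),(277,231)],.004,T);print(P, (P[0]+P[1])/2)
print(plane("wrist",[(264,212),(290,212),(277,212)],.026,T))
E
```

```text
((276.3752136230469, 193.98345947265625), (26.188343048095703, 76.3299789428711), 0.8425242304801941)
(array([ 0.5002, -0.147 ]), (26.76031494140625, 78.14763641357422), 83.32194519042969)
[[ 0.5614 -0.1237]
 [ 0.5544 -0.1859]
 [ 0.5574 -0.1408]
 [ 0.5544 -0.1684]
 [ 0.6548 -0.136 ]
 [ 0.4555 -0.1429]] [ 0.5579 -0.1548]
[[ 0.484  -0.1327]
 [ 0.481  -0.159 ]
 [ 0.4825 -0.1459]]
```

Request:
arm_command([
  [0.0,0,-0.08,0],
  [0,0,-0.16,0],
  [0,0,-0.24,0],
  [0,0,-0.32,0],
  [0,0,-0.38,0],
  [0,0,-0.402,0],
  [0,0,-0.402,0],
  [0,0,-0.402,0],
])

```text
time: 2.15
tool_pos: [0.5038, -0.1483, 0.005]
ee_rot: [3.141, -0.0, -0.114]
wrist_force: [1.5, 0.5, 1.0]
width: 0.0938
finger_force: 0.0
```

Request:
arm_command([
  [0,0,0,0],
  [0,0,0,0],
  [0,0,0,0],
  [0,0,0,0],
  [0,0,0,0],
  [0,0,0,0],
  [0,0,0,0],
  [0,0,0,0],
], claw=1)

```text
time: 2.82
tool_pos: [0.5042, -0.1464, 0.0045]
ee_rot: [3.141, 0.0, -0.111]
wrist_force: [-0.9, 1.1, 0.0]
width: 0.0439
finger_force: 0.0
```

Request:
arm_command([
  [0,0,0.04,0],
  [0,0,0.1,0],
  [0,0,0.16,0],
  [0,0,0.22,0],
  [0,0,0.24,0],
  [0,0,0.24,0],
  [0,0,0.24,0],
  [0,0,0.24,0],
])

```text
time: 3.48
tool_pos: [0.5028, -0.1459, 0.122]
ee_rot: [-3.141, 0.004, -0.111]
wrist_force: [-0.1, -0.2, -0.1]
width: 0.0002
finger_force: 0.0
```

```bash
python3 - <<'E'
from h import *
T,o=tool(); im=robot.snapshot("wrist")[:,:,::-1]; s=robot.snapshot("scene")[:,:,::-1]; cv2.imwrite("pics/w2f.png",im);cv2.imwrite("pics/s2f.png",s); np.save("w2.npy",T)
print(o['time'],o['tool_pos'],o['ee_rot'],o['width'],o['finger_force'],o['wrist_force'],o['wrist_torque'])
a=im[0:300,190:370]; b=s[150:300,150:300]
a=cv2.resize(a,None,fx=2,fy=2); b=cv2.resize(b,None,fx=2.9,fy=2.9); out=np.zeros((600,800,3),np.uint8); out[:600,:360]=a; out[:435,360:795]=b; cv2.imwrite("pics/w2.png",out)
E
```

```text
3.4833 [ 0.5028 -0.1459  0.122 ] [-3.1405  0.0041 -0.1111] 0.00020959073508908797 0.0 [-0.0906 -0.1915 -0.0914] [0.0746 0.0146 0.0166]
```

View pics/w2.png

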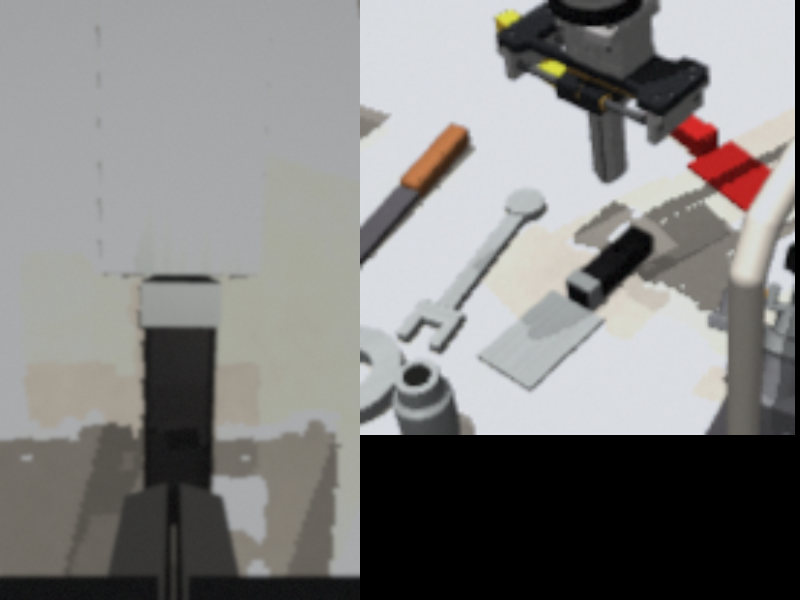

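The fingers close slowly (about 75 mm/s), so the lift began too early and the gripper shut above the handle. The picture shows the scraper still flat and aligned (handle columns ~262–297 in the wrist view). I'll open, descend and wait longer.

Request:
arm_command([
  [0,0,0,0],
  [0,0,0,0],
  [0,0,0,0],
  [0,0,0,0],
  [0,0,0,0],
  [0,0,0,0],
  [0,0,0,0],
  [0,0,0,0],
], claw=0)

```text
time: 4.25
tool_pos: [0.5042, -0.1465, 0.1246]
ee_rot: [3.141, -0.0, -0.111]
wrist_force: [0.2, -0.8, -0.1]
width: 0.0503
finger_force: 0.0
```

```bash
python3 - <<'E'
from h import *
T=np.load("w2.npy"); im=cv2.imread("pics/w2f.png"); m=np.zeros(im.shape[:2],np.uint8); m[155:238,245:315]=im.max(2)[155:238,245:315]<62
c=max(cv2.findContours(m,0,1)[0],key=cv2.contourArea)[:,0]
print(cv2.minAreaRect(c)); print(rect(plane("wrist",c,.026,T)), robot.get_obs()['width'])
print(plane("wrist",[(241,137),(314,138),(262,138),(299,138)],.004,T))
E
```

```text
((279.0, 200.5), (73.0, 34.0), 90.0)
(array([ 0.5107, -0.1485]), (26.332923889160156, 58.36669158935547), 83.20571899414062) 0.05027387992994829
[[ 0.5619 -0.1236]
 [ 0.5546 -0.1818]
 [ 0.5592 -0.1403]
 [ 0.5559 -0.1699]]
```

Request:
arm_command([
  [0,0,0,0],
  [0,0,0,0],
  [0,0,-0.04,0],
  [0,-0.002,-0.1,0],
  [0,-0.002,-0.16,0],
  [0,-0.002,-0.21,0],
  [0,-0.002,-0.24,0],
  [0,-0.002,-0.24,0],
])

```text
time: 4.92
tool_pos: [0.5028, -0.147, 0.002]
ee_rot: [-3.141, 0.004, -0.111]
wrist_force: [0.3, -0.2, -0.2]
width: 0.0938
finger_force: 0.0
```

Request:
arm_command([
  [0,0,0,0],
  [0,0,0,0],
  [0,0,0,0],
  [0,0,0,0],
  [0,0,0,0],
  [0,0,0,0],
  [0,0,0,0],
  [0,0,0,0],
], claw=1)

```text
time: 5.58
tool_pos: [0.5042, -0.1475, 0.0047]
ee_rot: [3.141, -0.0, -0.111]
wrist_force: [0.3, -0.5, 1.0]
width: 0.044
finger_force: 0.0
```

Request:
arm_command([
  [0,0,0,0],
  [0,0,0,0],
  [0,0,0,0],
  [0,0,0,0],
  [0,0,0,0],
  [0,0,0,0],
  [0,0,0,0],
  [0,0,0,0],
])

```text
time: 6.25
tool_pos: [0.5041, -0.1476, 0.0045]
ee_rot: [3.141, 0.0, -0.111]
wrist_force: [0.4, -1.3, 0.1]
width: 0.0279
finger_force: 29.9
```

Request:
arm_command([
  [0,0,0.02,0],
  [0,0,0.06,0],
  [0,0,0.1,0],
  [0,0,0.16,0],
  [0,0,0.22,0],
  [0,0,0.28,0],
  [0,0,0.3,0],
  [0,0,0.3,0],
])

```text
time: 6.92
tool_pos: [0.5059, -0.148, 0.1581]
ee_rot: [3.14, -0.006, -0.111]
wrist_force: [0.2, -0.1, -3.3]
width: 0.0276
finger_force: 30.0
```

Request:
arm_command([
  [-0.01,0,0.06,0],
  [-0.02,0,0.12,0],
  [-0.03,0.02,0.18,0.02],
  [-0.04,0.06,0.24,0.04],
  [-0.05,0.1,0.29,0.06],
  [-0.06,0.15,0.32,0.08],
  [-0.06,0.2,0.32,0.096],
  [-0.06,0.24,0.32,0.096],
])

```text
time: 7.58
tool_pos: [0.4737, -0.0258, 0.3135]
ee_rot: [-3.14, 0.001, 0.092]
wrist_force: [1.3, 0.1, -3.9]
width: 0.0278
finger_force: 30.0
```

Request:
arm_command([
  [0,0.06,0,0],
  [0,0.12,0,0],
  [0,0.18,0,0],
  [0,0.24,0,0],
  [0,0.3,0,0],
  [0,0.34,0,0],
  [0,0.354,0,0],
  [0,0.354,0,0],
])

```text
time: 8.25
tool_pos: [0.4732, 0.1509, 0.3114]
ee_rot: [3.141, 0.006, 0.093]
wrist_force: [-0.8, -0.7, -3.3]
width: 0.0277
finger_force: 30.0
```

```bash
python3 - <<'E'
from h import *
T,o=tool(); im=robot.snapshot("wrist")[:,:,::-1]; s=robot.snapshot("scene")[:,:,::-1]; cv2.imwrite("pics/w3f.png",im);cv2.imwrite("pics/s3f.png",s); np.save("w3.npy",T)
print(o['time'],o['tool_pos'],o['ee_rot'],o['width'],o['finger_force'],o['wrist_force'],o['wrist_torque'])
a=cv2.resize(im,(400,300)); b=s[60:330,220:490]
b=cv2.resize(b,(400,400)); out=np.zeros((400,800,3),np.uint8); out[:300,:400]=a; out[:400,400:]=b; cv2.imwrite("pics/w3.png",out)
E
```

```text
8.25 [0.4732 0.1509 0.3114] [3.1413 0.0059 0.0931] 0.02772066051098311 29.999650418758392 [-0.8393 -0.6914 -3.3383] [0.0376 0.2949 0.0537]
```

View pics/w3.png

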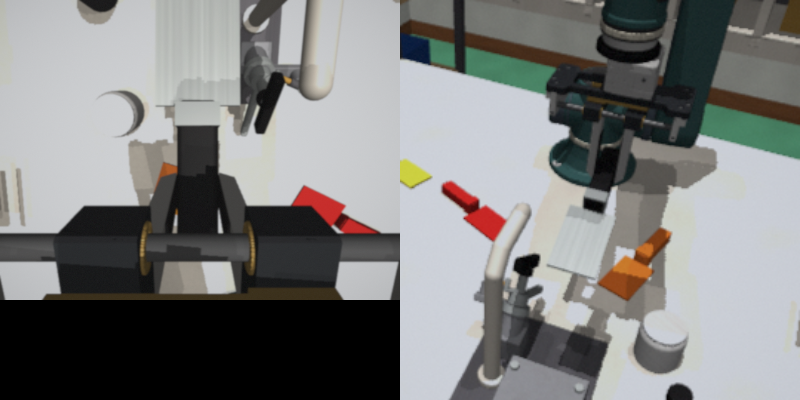

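The scraper is held level-looking by the handle, blade ahead (wrist: blade columns ~217–337 full-size, joint row ~147). The tool is left of the latch, with the T-handle at right. Next I'll measure its droop and lateral offset numerically, and check the housing's slot.

```bash
python3 - <<'E'
from h import *
T=np.load("w3.npy"); im=cv2.imread("pics/w3f.png"); g=cv2.GaussianBlur(im,(3,3),0).astype(int).sum(2)
i=robot.camera_info("wrist")
for r in(8,30,55,80,110,135):
    gr=np.abs(np.convolve(g[r],[1,1,-1,-1],'same'))
    l=195+gr[195:245].argmax(); R=310+gr[310:360].argmax()
    f=210/np.tan(np.radians(i['vfov']/2))
    # find tool-frame z s.t. width = .064
    best=None
    zs=np.linspace(.27,.35,801)
    w=[np.linalg.norm(np.diff(plane("wrist",[(l,r),(R,r)],z,T),axis=0)) for z in zs]
    z=zs[np.abs(np.array(w)-.064).argmin()]
    P=plane("wrist",[(l,r),(R,r)],.3109,T).mean(0); c,s=np.cos(.0931),np.sin(.0931); d=P-T[:2,3]
    print(r,l,R,"z",z,"tool-frame mid fwd/left mm",1000*np.array([c*d[0]+s*d[1],-s*d[0]+c*d[1]]))
E
```

```text
8 218 358 z 0.307 tool-frame mid fwd/left mm [118.6749  -4.8391]
30 218 336 z 0.2756 tool-frame mid fwd/left mm [109.6689   0.0762]
55 218 336 z 0.279 tool-frame mid fwd/left mm [99.1285  0.0679]Traceback (most recent call last):
  File "<stdin>", line 11, in <module>
  File "h.py", line 11, in plane
    o,d=rays(name,px,T); return (o+d*((z-o[2])/d[:,2])[:,None])[:,:2]
        ~~~~^^^^^^^^^^^
  File "h.py", line 5, in rays
    i=robot.camera_info(name); f=210/np.tan(np.radians(i['vfov']/2))
ValueError: time passes only in moves, steps and waits
```

```bash
cat >droop.py <<'E'
from h import *
def droop(im,T,I):
    """blade plane in tool frame: from the width (64 mm) seen at several rows"""
    g=cv2.GaussianBlur(im,(1,5),0).astype(float).sum(2); M=I['T_tool_cam']; f=210/np.tan(np.radians(I['vfov']/2)); Q=[]
    for r in range(25,135,5):
        gr=np.abs(np.convolve(g[r],[1,1,-1,-1],'same'))
        l=195+gr[195:245].argmax(); R=310+gr[310:352].argmax(); D=f*.064/(R-l)
        p=M[:3,:3]@np.array([((l+R)/2-I['cx'])/f*D,-(r-I['cy'])/f*D,-D])+M[:3,3]; Q.append([*p,l,R])
    Q=np.array(Q); ok=np.abs(Q[:,4]-Q[:,3]-np.median(Q[:,4]-Q[:,3]))<4; k=np.polyfit(Q[ok,0],Q[ok,2],1)
    print("n",ok.sum(),"slope deg",np.degrees(np.arctan(k[0])),"z at joint(x=.055)",np.polyval(k,.055),"lateral",np.median(Q[ok,1]),"cols",Q[ok][::5,3:].tolist())
E
python3 - <<'E'
from droop import *
I=robot.camera_info("wrist"); droop(cv2.imread("pics/w3f.png"),None,I)
im=robot.snapshot("wrist")[:,:,::-1]; droop(im,None,I)
E
```

```text
n 18 slope deg 16.986280328461707 z at joint(x=.055) 0.016484230322957476 lateral -2.016671810900017e-05 cols [[218.0, 336.0], [218.0, 336.0], [217.0, 336.0], [218.0, 336.0]]
n 19 slope deg 16.28814145561622 z at joint(x=.055) 0.01696126974633476 lateral -1.6037633531935892e-05 cols [[218.0, 338.0], [218.0, 336.0], [218.0, 336.0], [217.0, 336.0]]
```

The blade has drooped about 16° in the grip (no creep between two looks). I'll go back to the pick-up spot, level it on the bench, regrip nearer the balance point and lift gently.

Request:
arm_command([
  [0,-0.06,0,0],
  [0,-0.12,0,0],
  [0,-0.19,0,0],
  [0,-0.26,0,0],
  [0,-0.33,0,0],
  [0,-0.4,0,0],
  [0.02,-0.46,-0.04,-0.04],
  [0.04,-0.52,-0.1,-0.08],
])

```text
time: 9.07
tool_pos: [0.4946, -0.113, 0.2691]
ee_rot: [3.139, -0.008, -0.085]
wrist_force: [1.0, -0.2, -2.2]
width: 0.0281
finger_force: 30.0
```

Request:
arm_command([
  [0.01,-0.05,-0.06,-0.016],
  [0.02,-0.074,-0.13,-0.016],
  [0.02,-0.074,-0.2,-0.016],
  [0.02,-0.074,-0.27,-0.016],
  [0.02,-0.074,-0.33,-0.016],
  [0.02,-0.074,-0.38,-0.016],
  [0.02,-0.074,-0.4,-0.016],
  [0.02,-0.074,-0.41,-0.016],
])

```text
time: 9.73
tool_pos: [0.5019, -0.1468, 0.0591]
ee_rot: [-3.141, 0.004, -0.113]
wrist_force: [-2.0, 1.0, 2.1]
width: 0.0279
finger_force: 30.0
```

Request:
arm_command([
  [0,0,-0.02,0],
  [0,0,-0.04,0],
  [0,0,-0.06,0],
  [0,0,-0.075,0],
  [0,0,-0.09,0],
  [0,0,-0.1,0],
  [0,0,-0.108,0],
  [0,0,-0.11,0],
])

```text
time: 10.4
tool_pos: [0.5038, -0.1461, 0.0057]
ee_rot: [3.141, 0.0, -0.111]
wrist_force: [-3.0, 0.2, 4.1]
width: 0.0277
finger_force: 30.0
```

Request:
arm_command([
  [0,0,0,0],
  [0,0,0,0],
  [0,0,0,0],
  [0.01,-0.001,-0.001,0],
  [0.02,-0.002,-0.002,0],
  [0.02,-0.002,-0.002,0],
], claw=0.4)

```text
time: 10.9
tool_pos: [0.515, -0.1474, 0.005]
ee_rot: [3.141, -0.001, -0.111]
wrist_force: [0.5, 0.3, 0.0]
width: 0.0562
finger_force: 0.0
```

```bash
python3 - <<'E'
from droop import *
T,o=tool(); I=robot.camera_info("wrist"); im=robot.snapshot("wrist")[:,:,::-1]; cv2.imwrite("pics/w4.png",im); droop(im,T,I); print(o['tool_pos'],o['ee_rot'],o['width'])
E
```

```text
Traceback (most recent call last):
  File "droop.py", line 9, in droop
    Q=np.array(Q); ok=np.abs(Q[:,4]-Q[:,3]-np.median(Q[:,4]-Q[:,3]))<4; k=np.polyfit(Q[ok,0],Q[ok,2],1)
                                                                          ~~~~~~~~~~^^^^^^^^^^^^^^^^^^^
TypeError: expected non-empty vector for x
```

View pics/w4.png

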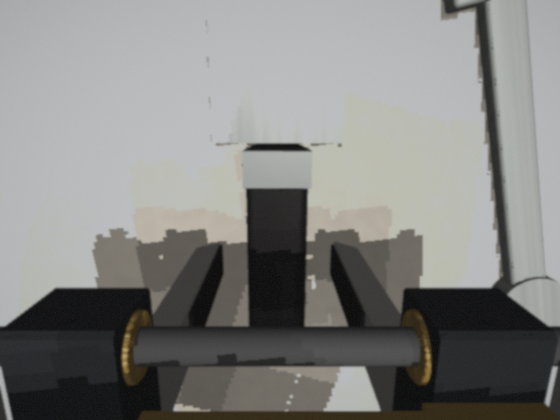

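The scraper lies flat again, centred and square between the fingers, with the joint line at row 145 and columns 214–341. Next: the joint distance from the grip.

```bash
python3 - <<'E'
from h import *
T,o=tool(); P=plane("wrist",[(214,144),(341,146)],.004,T); d=(P-T[:2,3]); c,s=np.cos(T_:=o['ee_rot'][2]),np.sin(T_)
print(np.c_[c*d[:,0]+s*d[:,1],-s*d[:,0]+c*d[:,1]]*1000)
E
```

```text
[[ 58.5791  30.8343]
 [ 57.6315 -31.5512]]
```

Request:
arm_command([
  [0,0,0,0],
  [0,0,0,0],
  [0,0,0,0],
  [0,0,0,0],
  [0,0,0,0],
  [0,0,0,0],
  [0,0,0,0],
], claw=1)

```text
time: 11.53
tool_pos: [0.5136, -0.1472, 0.0048]
ee_rot: [3.141, 0.0, -0.111]
wrist_force: [-0.8, -0.2, 0.5]
width: 0.0274
finger_force: 30.0
```

Request:
arm_command([
  [0,0,0.004,0],
  [0,0,0.01,0],
  [0,0,0.02,0],
  [0,0,0.032,0],
  [0,0,0.046,0],
  [0,0,0.06,0],
  [0,0,0.074,0],
  [0,0,0.088,0],
])

```text
time: 12.2
tool_pos: [0.5139, -0.1472, 0.0499]
ee_rot: [3.141, -0.001, -0.111]
wrist_force: [0.2, 0.7, -3.0]
width: 0.0277
finger_force: 30.0
```

```bash
python3 - <<'E'
from droop import *
T,o=tool(); I=robot.camera_info("wrist"); im=robot.snapshot("wrist")[:,:,::-1]; cv2.imwrite("pics/w5.png",im);print(o['tool_pos'],o['ee_rot'],o['width'],o['finger_force'],o['wrist_torque'])
g=cv2.GaussianBlur(im,(1,5),0).astype(float).sum(2)
for r in range(10,160,12):
    gr=np.abs(np.convolve(g[r],[1,1,-1,-1],'same')); print(r,190+gr[190:250].argmax(),310+gr[310:370].argmax(),end='; ')
E
```

```text
[ 0.5139 -0.1472  0.0499] [ 3.1413 -0.0006 -0.1111] 0.027693557703936826 29.99684303998947 [0.0905 0.209  0.06  ]
10 203 311; 22 195 344; 34 206 326; 46 191 315; 58 210 369; 70 203 324; 82 243 326; 94 242 345; 106 239 344; 118 237 344; 130 230 343; 142 219 324; 154 240 312;
```

```bash
python3 - <<'E'
import cv2,numpy as np
for n in("w4","w5"):
    im=cv2.imread(f"pics/{n}.png").astype(int).sum(2)
    print(n,im[120:200:2,262:290].mean(1).astype(int).tolist()); 
    for r in(170,200): print(r,np.where(im[r,200:350]<(700 if r==170 else 200))[0][[0,-1]]+200, im[r,236:260:2].tolist(),im[r,296:320:2].tolist())
E
```

```text
w4 [566, 565, 565, 563, 563, 561, 561, 559, 557, 556, 554, 490, 180, 62, 80, 253, 484, 518, 516, 514, 512, 509, 506, 504, 501, 500, 498, 496, 494, 492, 489, 487, 486, 477, 315, 134, 129, 131, 129, 129]
170 [200 349] [534, 525, 525, 510, 493, 489, 489, 489, 488, 494, 491, 495] [507, 506, 504, 504, 505, 503, 506, 509, 541, 552, 555, 553]
200 [248 305] [559, 556, 536, 528, 516, 373, 115, 95, 117, 117, 126, 128] [131, 133, 116, 108, 77, 204, 500, 558, 555, 555, 555, 555]
w5 [586, 586, 585, 585, 584, 583, 583, 582, 580, 572, 394, 107, 72, 154, 472, 545, 542, 540, 537, 535, 533, 531, 528, 525, 523, 520, 518, 517, 516, 512, 510, 508, 451, 196, 137, 136, 136, 135, 135, 134]
170 [200 349] [545, 544, 537, 524, 512, 512, 509, 513, 513, 513, 513, 516] [527, 527, 526, 526, 525, 525, 528, 537, 564, 573, 575, 576]
200 [247 305] [544, 542, 544, 542, 526, 335, 101, 102, 117, 125, 126, 129] [138, 142, 128, 106, 92, 226, 520, 573, 556, 544, 531, 534]
```

```bash
python3 - <<'E'
import cv2,numpy as np
for n,rs in(("w4",range(140,152)),("w5",range(136,150))):
    im=cv2.imread(f"pics/{n}.png").astype(int).sum(2)
    m=im-cv2.blur(im.astype(np.float32),(1,15))
    for r in rs:
        w=np.where(m[r,195:360]<-25)[0]+195
        if len(w): print(n,r,w[0],w[-1],len(w))
E
```

```text
w4 142 226 237 12
w4 143 215 341 50
w4 144 215 342 92
w4 145 215 342 83
w4 146 248 341 61
w4 147 246 307 62
w4 148 245 309 65
w4 149 243 310 68
w4 150 242 311 70
w4 151 242 311 13
w5 141 218 322 95
w5 142 218 323 102
w5 143 218 323 103
w5 144 219 323 105
w5 145 219 323 105
w5 146 219 323 105
w5 147 219 323 87
w5 148 219 323 35
w5 149 221 322 25
```

```bash
python3 - <<'E'
from h import *
s=robot.snapshot("scene")[:,:,::-1]; w=cv2.imread("pics/w5.png"); t=robot.snapshot("top")[:,:,::-1]
o=np.zeros((600,800,3),np.uint8); o[:300,:400]=cv2.resize(w[0:210,140:420],(400,300),interpolation=cv2.INTER_CUBIC); o[:600,400:]=cv2.resize(s[150:300,150:250],(400,600),interpolation=cv2.INTER_CUBIC)
o[300:600,:400]=cv2.resize(t[130:235,240:380],(400,300),interpolation=cv2.INTER_CUBIC); cv2.imwrite("pics/c6.png",o)
E
```

```text
(no output)
```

View pics/c6.png

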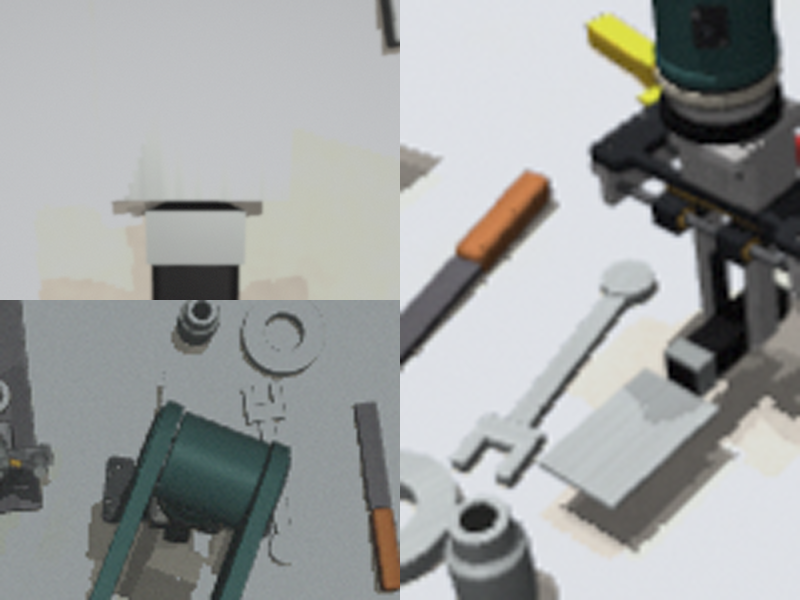

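```bash
python3 - <<'E'
from h import *
T,o=tool(); yaw=o['ee_rot'][2]; n=np.array([-np.sin(yaw),np.cos(yaw),0]); f=np.array([np.cos(yaw),np.sin(yaw),0])
for p,l in(((718,407),.032),((612,507),.032),((540,462),-.032),((650,370),-.032)):
    px=((p[0]-400+.5)/4-.5+150,(p[1]+.5)/4-.5+150)
    c,d=rays("scene",px); d=d[0]; k=(l-(c-T[:3,3])@n)/(d@n); P=c+k*d; print(p,"fwd",(P-T[:3,3])@f,"z",P[2]-T[2,3])
E
```

```text
(718, 407) fwd 0.06153661510690146 z 0.0031031318057676976
(612, 507) fwd 0.16089577135845481 z 0.0019675501243333476
(540, 462) fwd 0.1582374079184824 z -0.001622831337223421
(650, 370) fwd 0.05663936281757039 z -0.004434522323384163
```

The blade is level within about 1° (scene corners (612,507) and (718,407) come out at equal height), gripped 58–60 mm behind the joint. So the earlier droop came from acceleration. I'll now carry it with gentle ramps.

Request:
arm_command([
  [0,0,0.008,0],
  [0,0,0.024,0],
  [0,0,0.048,0],
  [0,0,0.08,0],
  [0,0,0.12,0],
  [0,0,0.164,0],
  [0,0,0.208,0],
  [0,0,0.252,0],
])

```text
time: 13.02
tool_pos: [0.5137, -0.1472, 0.177]
ee_rot: [3.141, -0.001, -0.111]
wrist_force: [0.4, 0.2, -3.5]
width: 0.0279
finger_force: 30.0
```

Request:
arm_command([
  [-0.004,0.004,0.044,0.004],
  [-0.012,0.012,0.088,0.012],
  [-0.022,0.024,0.13,0.024],
  [-0.034,0.04,0.168,0.038],
  [-0.046,0.058,0.2,0.052],
  [-0.058,0.078,0.226,0.066],
  [-0.068,0.1,0.246,0.078],
  [-0.076,0.124,0.256,0.086],
])

```text
time: 13.68
tool_pos: [0.4757, -0.0847, 0.3055]
ee_rot: [3.14, -0.003, 0.07]
wrist_force: [-0.3, 0.3, -3.0]
width: 0.0275
finger_force: 30.0
```

Request:
arm_command([
  [-0.006,0.028,0.002,0.006],
  [-0.01,0.062,0.002,0.009],
  [-0.011,0.102,0.002,0.01],
  [-0.011,0.148,0.002,0.01],
  [-0.011,0.198,0.002,0.01],
  [-0.011,0.25,0.002,0.01],
  [-0.011,0.302,0.002,0.01],
  [-0.011,0.35,0.002,0.01],
])

```text
time: 14.35
tool_pos: [0.4694, 0.0918, 0.3035]
ee_rot: [-3.141, 0.001, 0.091]
wrist_force: [0.9, 0.3, -3.1]
width: 0.0278
finger_force: 30.0
```

Request:
arm_command([
  [0,0.04,0,0],
  [0,0.07,0,0],
  [0,0.092,0,0],
  [0,0.106,0,0],
  [0,0.114,0,0],
  [0,0.118,0,0],
  [0,0.119,0,0],
  [0,0.119,0,0],
])

```text
time: 15.02
tool_pos: [0.4703, 0.1488, 0.3038]
ee_rot: [3.141, 0.0, 0.089]
wrist_force: [-0.1, -0.1, -3.3]
width: 0.0279
finger_force: 30.0
```

```bash
python3 - <<'E'
from droop import *
T,o=tool(); I=robot.camera_info("wrist"); im=robot.snapshot("wrist")[:,:,::-1]; cv2.imwrite("pics/w7.png",im);print(o['time'],o['tool_pos'],o['ee_rot'],o['width'],o['finger_force'],o['wrist_torque'])
np.save("w7.npy",T); droop(im,T,I)
g=cv2.GaussianBlur(im,(1,5),0).astype(float).sum(2)
for r in range(10,160,12):
    gr=np.abs(np.convolve(g[r],[1,1,-1,-1],'same')); print(r,190+gr[190:250].argmax(),310+gr[310:370].argmax(),end='; ')
E
```

```text
15.0167 [0.4703 0.1488 0.3038] [3.1412 0.0001 0.0891] 0.027874607380636462 29.996663331985474 [0.0322 0.2756 0.0025]
n 5 slope deg 9.030315241802882 z at joint(x=.055) -0.004141878763238583 lateral 0.00018006930192498028 cols [[210.0, 346.0]]
10 225 353; 22 210 348; 34 191 363; 46 201 347; 58 207 347; 70 194 346; 82 200 345; 94 210 345; 106 201 344; 118 245 344; 130 240 343; 142 229 360; 154 199 361;
```

Still level (the blade's right edge goes 343 to 348 as for a level plane), and the tool is at rack (-198, 0). Now the gentle descent to slot height.

Request:
arm_command([
  [0,0,-0.008,0],
  [0,0.003,-0.028,0],
  [0,0.003,-0.06,0],
  [0,0.003,-0.104,0],
  [0,0.003,-0.16,0],
  [0,0.003,-0.22,0],
  [0,0.003,-0.276,0],
  [0,0.003,-0.324,0],
])

```text
time: 15.73
tool_pos: [0.4688, 0.1504, 0.1385]
ee_rot: [3.141, 0.003, 0.089]
wrist_force: [0.3, -0.5, -3.5]
width: 0.0272
finger_force: 30.0
```

Request:
arm_command([
  [0,0,-0.036,0],
  [0,0,-0.062,0],
  [0,0,-0.08,0],
  [0,0,-0.09,0],
  [0,0,-0.095,0],
  [0,0,-0.096,0],
  [0,0,-0.096,0],
])

```text
time: 16.32
tool_pos: [0.4708, 0.1509, 0.0946]
ee_rot: [-3.141, -0.002, 0.09]
wrist_force: [0.0, 0.8, -1.6]
width: 0.0276
finger_force: 30.0
```

```bash
python3 - <<'E'
from h import *
T,o=tool(); s=robot.snapshot("scene")[:,:,::-1]; t=robot.snapshot("top")[:,:,::-1];w=robot.snapshot("wrist")[:,:,::-1]; print(o['time'],o['tool_pos'],o['ee_rot'],o['wrist_torque'])
for n,i in(("s8",s),("t8",t),("w8",w)): cv2.imwrite(f"pics/{n}.png",i)
np.save("w8.npy",T)
# joint row and right edge cols
g=cv2.GaussianBlur(w,(1,5),0).astype(float).sum(2)
for r in range(10,140,16):
    gr=np.abs(np.convolve(g[r],[1,1,-1,-1],'same')); print(r,190+gr[190:250].argmax(),325+gr[325:370].argmax(),end='; ')
E
```

```text
16.3167 [0.4708 0.1509 0.0946] [-3.1415 -0.0016  0.0899] [0.0056 0.3105 0.0398]
10 206 348; 26 206 348; 42 190 347; 58 191 346; 74 192 345; 90 193 345; 106 194 344; 122 210 343; 138 195 343;
```

Request:
arm_command([
  [0.006,0.0005,0,0],
  [0.018,0.0016,0,0],
  [0.036,0.0032,0,0],
  [0.058,0.0052,0,0],
  [0.08,0.0072,0,0],
  [0.098,0.0088,0,0],
  [0.11,0.0099,0,0],
  [0.118,0.0106,0,0],
])

```text
time: 17.13
tool_pos: [0.5302, 0.1561, 0.0936]
ee_rot: [3.141, 0.0, 0.09]
wrist_force: [0.0, 0.7, -3.2]
width: 0.028
finger_force: 30.0
```

```bash
python3 - <<'E'
from h import *
T,o=tool(); w=robot.snapshot("wrist")[:,:,::-1]; print(o['time'],o['tool_pos'],o['ee_rot'],o['wrist_force'],o['wrist_torque'])
cv2.imwrite("pics/w9.png",w); np.save("w9.npy",T)
g=cv2.GaussianBlur(w,(5,1),0).astype(float).sum(2); 
for c in (225,240,265,290,315,330): 
    gr=np.abs(np.convolve(g[:,c],[1,1,-1,-1],'same'))[3:140]; k=np.argsort(-gr)[:3]+3; print(c,k,gr[k-3].astype(int))
E
```

```text
17.1333 [0.5302 0.1561 0.0936] [3.1415 0.0002 0.0898] [ 0.0386  0.6727 -3.2374] [-0.0513  0.2834 -0.0002]
225 [139 138   3] [123  25   4]
240 [139 138 127] [137  28  12]
265 [139 138   4] [160  30   4]
290 [139 138  42] [162  31   4]
315 [139 138   5] [103  19   4]
330 [139 138  18] [108  19   3]
```

No contact so far with the tip about 20 mm in, so I'll continue.

Request:
arm_command([
  [0.006,0.0005,0,0],
  [0.018,0.0016,0,0],
  [0.036,0.0032,0,0],
  [0.058,0.0052,0,0],
  [0.08,0.0072,0,0],
  [0.098,0.0088,0,0],
  [0.11,0.0099,0,0],
  [0.116,0.0104,0,0],
])

```text
time: 17.85
tool_pos: [0.5882, 0.1613, 0.0937]
ee_rot: [3.141, -0.0, 0.09]
wrist_force: [0.6, 0.6, -3.8]
width: 0.0278
finger_force: 30.0
```

```bash
python3 - <<'E'
from h import *
T,o=tool(); w=robot.snapshot("wrist")[:,:,::-1]; cv2.imwrite("pics/w10.png",w); np.save("w10.npy",T); print(o['time'],o['tool_pos'],o['ee_rot'],o['wrist_force'],o['wrist_torque'])
g=cv2.GaussianBlur(w,(5,1),0).astype(float).sum(2)
for c in (225,240,265,290,315,330): print(c,g[20:160:5,c].astype(int).tolist())
E
```

```text
17.85 [0.5882 0.1613 0.0937] [ 3.1415 -0.0001  0.0898] [ 0.6206  0.5821 -3.7909] [-0.0404  0.2496 -0.0275]
225 [545, 549, 544, 545, 547, 551, 557, 561, 560, 558, 557, 556, 561, 566, 444, 186, 456, 477, 695, 697, 696, 698, 697, 698, 596, 176, 166, 307]
240 [541, 543, 547, 551, 553, 551, 551, 551, 553, 555, 558, 565, 565, 567, 450, 185, 426, 478, 688, 697, 698, 696, 696, 668, 547, 213, 335, 383]
265 [549, 553, 551, 549, 547, 552, 557, 558, 563, 564, 566, 565, 564, 558, 435, 181, 472, 500, 697, 696, 693, 692, 689, 686, 551, 114, 668, 665]
290 [554, 556, 559, 556, 557, 554, 554, 556, 559, 560, 562, 566, 568, 570, 438, 188, 466, 505, 693, 696, 697, 697, 699, 699, 566, 115, 679, 674]
315 [554, 555, 559, 559, 559, 560, 562, 562, 559, 561, 566, 569, 572, 568, 435, 195, 472, 535, 696, 696, 697, 697, 699, 698, 616, 324, 325, 325]
330 [562, 563, 565, 564, 563, 560, 561, 565, 565, 568, 570, 574, 579, 578, 434, 191, 439, 487, 696, 696, 697, 698, 699, 699, 611, 293, 294, 295]
```

The blade is about 80 mm in: housing edge at row ~90, visible blade rows 108–140, no contact forces. I'll set it on the slot floor, open, back off along the handle, and close behind it to push.

Request:
arm_command([
  [0,0,-0.003,0],
  [0,0,-0.006,0],
  [0,0,-0.007,0],
  [0,0,-0.007,0],
])

```text
time: 18.23
tool_pos: [0.587, 0.1614, 0.0907]
ee_rot: [3.141, -0.001, 0.09]
wrist_force: [-0.7, -1.0, -1.5]
width: 0.0279
finger_force: 30.0
```

Request:
arm_command([
  [0,0,0,0],
  [0,0,0,0],
  [0,0,0,0],
  [0,0,0,0],
  [0,0,0,0],
], claw=0.45)

```text
time: 18.65
tool_pos: [0.5875, 0.1614, 0.0907]
ee_rot: [3.142, -0.001, 0.09]
wrist_force: [-0.5, -0.1, -1.0]
width: 0.0512
finger_force: 0.0
```

Request:
arm_command([
  [-0.01,-0.0009,0,0],
  [-0.03,-0.0027,0,0],
  [-0.06,-0.0054,0,0],
  [-0.09,-0.0081,0,0],
  [-0.12,-0.0108,0,0],
  [-0.14,-0.0126,0,0],
  [-0.146,-0.0131,0,0],
  [-0.146,-0.0131,0,0],
])

```text
time: 19.32
tool_pos: [0.5138, 0.1548, 0.0906]
ee_rot: [3.142, -0.001, 0.09]
wrist_force: [0.3, 0.3, -0.9]
width: 0.0518
finger_force: 0.0
```

Request:
arm_command([
  [0,0,0,0],
  [0,0,0,0],
  [0,0,0,0],
  [0,0,0,0],
  [0,0,0,0],
  [0,0,0,0],
  [0,0,0,0],
  [0,0,0,0],
], claw=1)

```text
time: 19.98
tool_pos: [0.5143, 0.1548, 0.0902]
ee_rot: [3.141, 0.0, 0.09]
wrist_force: [-0.5, -0.1, 0.7]
width: 0.0026
finger_force: 0.0
```

```bash
python3 - <<'E'
from h import *
T,o=tool(); w=robot.snapshot("wrist")[:,:,::-1]; cv2.imwrite("pics/w11.png",w); np.save("w11.npy",T); print(o['time'],o['tool_pos'],o['ee_rot'],o['wrist_force'],o['width'])
g=w.astype(float).sum(2); print(g[20:300:5,270:286].mean(1).astype(int).tolist())
m=np.zeros(g.shape,np.uint8); m[10:235,230:330]=(w.max(2)<60)[10:235,230:330]
for c in cv2.findContours(m,0,1)[0]:
    if cv2.contourArea(c)>150: print(cv2.boundingRect(c)); 
i=robot.camera_info("wrist")
import sys
# handle end on top at z=.111
for r in(100,120,140,160,180,200): print(r,((plane("wrist",[(278,r)],.111,T)[0]-[.6677,.167])@np.array([.996,.0899])*1000).round(1),end=' ')
E
```

```text
19.9833 [0.5143 0.1548 0.0902] [3.1415 0.0001 0.0899] [-0.5279 -0.1182  0.6519] 0.002582119510461277
[212, 210, 209, 207, 207, 204, 203, 202, 200, 197, 194, 193, 193, 190, 190, 187, 184, 183, 181, 180, 175, 160, 152, 149, 148, 146, 143, 141, 140, 139, 139, 137, 135, 133, 129, 122, 227, 322, 322, 215, 193, 407, 469, 443, 426, 288, 257, 283, 280, 280, 275, 273, 276, 283, 277, 280]
(242, 12, 71, 188)
100 -75.7 120 -83.8 140 -92.2 160 -100.8 180 -109.6 200 -118.6
```

The scraper stays flat in the slot; its handle end is at row 199 (rack x ≈ -119), centred at column 277. Now I'll push it home.

Request:
arm_command([
  [0.01,0.0009,0,0],
  [0.024,0.0022,0,0],
  [0.038,0.0034,0,0],
  [0.05,0.0045,0,0],
  [0.06,0.0054,0,0],
  [0.07,0.0063,0,0],
  [0.08,0.0072,0,0],
  [0.08,0.0072,0,0],
])

```text
time: 20.7
tool_pos: [0.5387, 0.157, 0.0897]
ee_rot: [3.14, 0.04, 0.091]
wrist_force: [-39.4, -6.0, 23.8]
width: 0.0008
finger_force: 20.2
```

Request:
arm_command([
  [0.004,0.0004,0,0],
  [0.007,0.0006,0,0],
  [0.009,0.0008,0,0],
  [0.011,0.001,0,0],
  [0.011,0.001,0,0],
  [0.011,0.001,0,0],
])

```text
time: 21.2
tool_pos: [0.5388, 0.157, 0.0896]
ee_rot: [3.139, 0.05, 0.092]
wrist_force: [-50.9, -6.5, 31.0]
width: 0.0006
finger_force: 26.1
```

Request:
arm_command([
  [0.002,0.0002,0,0],
  [0.004,0.0004,0,0],
  [0.004,0.0004,0,0],
  [0.004,0.0004,0,0],
])

```text
time: 21.53
tool_pos: [0.5389, 0.157, 0.0895]
ee_rot: [3.139, 0.055, 0.092]
wrist_force: [-54.9, -7.6, 33.5]
width: 0.0007
finger_force: 28.4
```

Blocked at about 55 N with the handle still ~20 mm out. I'll back off and look.

Request:
arm_command([
  [-0.03,-0.0027,0,0],
  [-0.06,-0.0054,0,0],
  [-0.085,-0.0077,0,0],
  [-0.085,-0.0077,0,0],
])

```text
time: 21.87
tool_pos: [0.518, 0.1553, 0.0904]
ee_rot: [3.142, 0.001, 0.09]
wrist_force: [-0.9, 0.6, 0.4]
width: 0.0003
finger_force: 0.0
```

```bash
python3 - <<'E'
from h import *
T,o=tool(); w=robot.snapshot("wrist")[:,:,::-1]; s=robot.snapshot("scene")[:,:,::-1];t=robot.snapshot("top")[:,:,::-1]
for n,i in(("w12",w),("s12",s),("t12",t)): cv2.imwrite(f"pics/{n}.png",i)
np.save("w12.npy",T); print(o['time'],o['tool_pos'],o['ee_rot'],o['wrist_force'])
o=np.zeros((600,800,3),np.uint8); o[:300,:400]=cv2.resize(w[0:240,120:440],(400,300)); o[300:,:400]=cv2.resize(t[100:205,170:310],(400,300),interpolation=cv2.INTER_CUBIC); o[:,400:]=cv2.resize(s[180:375,240:370],(400,600),interpolation=cv2.INTER_CUBIC); cv2.imwrite("pics/c12.png",o)
E
```

```text
21.8667 [0.518  0.1553 0.0904] [3.1415 0.0009 0.0905] [-0.859   0.55    0.3982]
```

View pics/c12.png

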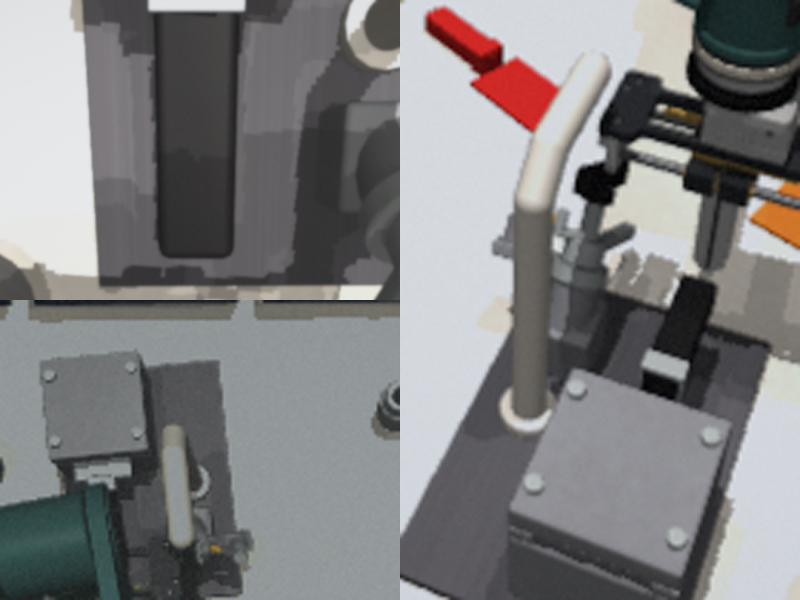

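The last picture shows the scraper straight and flat in the slot, nose in, with the ferrule still standing clear of the housing. The push had a downward friction component (z force +31 N), which levers the tail down and jams the blade. So I'll regrip the rear of the handle and slide it home in the grip.

Request:
arm_command([
  [0,0,0,0],
  [0,0,0,0],
  [0,0,0,0],
  [0,0,0,0],
  [0,0,0,0],
  [0,0,0,0],
  [0,0,0,0],
  [0,0,0,0],
], claw=0.4)

```text
time: 22.68
tool_pos: [0.5192, 0.1552, 0.0903]
ee_rot: [3.142, -0.0, 0.09]
wrist_force: [0.7, 0.0, 0.4]
width: 0.0503
finger_force: 0.0
```

Request:
arm_command([
  [0.01,0.0009,0,0],
  [0.03,0.0027,0,0],
  [0.055,0.005,0,0],
  [0.075,0.0068,0,0],
  [0.087,0.0078,0,0],
  [0.089,0.008,0,0],
  [0.089,0.008,0,0],
  [0.089,0.008,0,0],
])

```text
time: 23.35
tool_pos: [0.5635, 0.1592, 0.0901]
ee_rot: [3.141, 0.001, 0.09]
wrist_force: [0.6, 0.6, 0.3]
width: 0.0561
finger_force: 0.0
```

Request:
arm_command([
  [0,0,0,0],
  [0,0,0,0],
  [0,0,0,0],
  [0,0,0,0],
  [0,0,0,0],
  [0,0,0,0],
  [0,0,0,0],
  [0,0,0,0],
], claw=1)

```text
time: 24.02
tool_pos: [0.5636, 0.1593, 0.0904]
ee_rot: [3.142, 0.0, 0.09]
wrist_force: [-1.3, -0.5, 0.7]
width: 0.0274
finger_force: 30.0
```

```bash
python3 - <<'E'
from h import *
T,o=tool(); w=robot.snapshot("wrist")[:,:,::-1]; cv2.imwrite("pics/w13.png",w); np.save("w13.npy",T); print(o['time'],o['tool_pos'],o['ee_rot'],o['wrist_force'],o['wrist_torque'],o['width'],o['finger_force'])
g=w.astype(float).sum(2); print(g[20:220:4,268:288].mean(1).astype(int).tolist())
P=lambda r,z:((plane("wrist",[(278,r)],z,T)[0]-[.6677,.167])@np.array([.996,.0899])*1000).round(1)
for r in(20,40,60,80,100,120,140): print(r,P(r,.111),P(r,.119),P(r,.089))
E
```

```text
24.0167 [0.5636 0.1593 0.0904] [3.1415 0.0003 0.09  ] [-1.329  -0.4745  0.6748] [ 0.0651  0.1058 -0.0199] 0.02738215571449385 30.000028610229492
[431, 333, 154, 151, 233, 379, 440, 479, 520, 691, 692, 692, 693, 694, 693, 694, 300, 666, 695, 696, 696, 696, 696, 697, 697, 696, 693, 279, 191, 189, 189, 187, 185, 183, 181, 179, 177, 175, 174, 172, 171, 169, 167, 164, 163, 162, 160, 151, 144, 143]
20 4.4 2.5 9.8
40 -2.9 -4.5 1.4
60 -10.5 -11.7 -7.2
80 -18.2 -19.0 -16.0
100 -26.2 -26.6 -25.1
120 -34.3 -34.3 -34.3
140 -42.7 -42.2 -43.8
```

Request:
arm_command([
  [0,0,0.003,0],
  [0,0,0.004,0],
  [0.006,0.0005,0.004,0],
  [0.012,0.0011,0.004,0],
  [0.018,0.0016,0.004,0],
  [0.024,0.0022,0.004,0],
  [0.03,0.0027,0.004,0],
  [0.03,0.0027,0.004,0],
])

```text
time: 24.73
tool_pos: [0.5793, 0.1606, 0.092]
ee_rot: [3.141, 0.0, 0.09]
wrist_force: [-0.8, -0.7, -3.8]
width: 0.0277
finger_force: 30.0
```

Request:
arm_command([
  [0.004,0.0004,0,0],
  [0.008,0.0007,0,0],
  [0.01,0.0009,0,0],
  [0.012,0.0011,0,0],
  [0.012,0.0011,0,0],
])

```text
time: 25.15
tool_pos: [0.583, 0.161, 0.092]
ee_rot: [3.141, 0.004, 0.09]
wrist_force: [-4.7, -0.2, -0.8]
width: 0.0272
finger_force: 30.0
```

Request:
arm_command([
  [0.004,0.0004,-0.001,0],
  [0.008,0.0007,-0.002,0],
  [0.012,0.001,-0.003,0],
  [0.012,0.001,-0.003,0],
])

```text
time: 25.48
tool_pos: [0.5846, 0.1611, 0.0899]
ee_rot: [3.141, 0.015, 0.09]
wrist_force: [-15.7, -2.1, 4.0]
width: 0.0278
finger_force: 30.0
```

```bash
python3 - <<'E'
from h import *
T,o=tool(); w=robot.snapshot("wrist")[:,:,::-1]; cv2.imwrite("pics/w14.png",w); np.save("w14.npy",T); print(o['time'],o['tool_pos'],o['ee_rot'],o['wrist_force'],o['wrist_torque'])
g=w.astype(float).sum(2); print(g[4:140:3,268:288].mean(1).astype(int).tolist()); print(g[4:140:3,228:236].mean(1).astype(int).tolist())
E
```

```text
25.4833 [0.5846 0.1611 0.0899] [3.1407 0.0148 0.0905] [-15.7451  -2.1193   4.0008] [-0.3718  2.778   0.0092]
[542, 544, 546, 547, 547, 546, 545, 546, 546, 547, 547, 549, 551, 552, 555, 557, 558, 562, 564, 564, 564, 564, 563, 563, 560, 457, 398, 205, 89, 426, 695, 696, 696, 696, 696, 696, 691, 689, 680, 677, 675, 672, 664, 244, 184, 186]
[535, 536, 536, 536, 536, 536, 540, 541, 544, 547, 546, 548, 547, 549, 548, 548, 550, 552, 552, 553, 556, 560, 561, 562, 561, 504, 412, 232, 249, 180, 152, 177, 219, 212, 212, 212, 211, 211, 210, 212, 278, 346, 346, 347, 345, 346]
```

The handle is home: ferrule against the face, no blade visible beside it, and a firm stop at 15.7 N. I'll relax, release and back straight off.

Request:
arm_command([
  [-0.006,-0.0005,0,0],
  [-0.009,-0.0008,0,0],
  [-0.009,-0.0008,0,0],
])

```text
time: 25.78
tool_pos: [0.5847, 0.1611, 0.0904]
ee_rot: [3.141, 0.003, 0.09]
wrist_force: [-4.9, -0.5, -2.8]
width: 0.0278
finger_force: 30.0
```

Request:
arm_command([
  [0,0,0,0],
  [0,0,0,0],
  [0,0,0,0],
  [0,0,0,0],
  [0,0,0,0],
  [0,0,0,0],
], claw=0.4)

```text
time: 26.28
tool_pos: [0.5868, 0.1613, 0.0913]
ee_rot: [-3.142, -0.001, 0.09]
wrist_force: [0.4, 0.6, -0.0]
width: 0.0561
finger_force: 0.0
```

Request:
arm_command([
  [-0.015,-0.0014,0,0],
  [-0.05,-0.0045,0,0],
  [-0.1,-0.009,0,0],
  [-0.15,-0.0135,0,0],
  [-0.2,-0.018,0,0],
  [-0.25,-0.0225,0,0],
  [-0.29,-0.026,0,0],
  [-0.3,-0.027,0,0],
])

```text
time: 26.95
tool_pos: [0.4332, 0.1476, 0.0906]
ee_rot: [3.142, 0.001, 0.091]
wrist_force: [0.2, 0.3, -0.2]
width: 0.0563
finger_force: 0.0
```

Request:
arm_command([
  [0,0,0,0],
  [0,0,0,0],
  [0,0,0,0],
  [0,0,0,0],
  [0,0,0,0],
  [0,0,0,0],
  [0,0,0,0],
  [0,0,0,0],
], claw=1)

```text
time: 27.62
tool_pos: [0.4364, 0.1477, 0.0907]
ee_rot: [3.141, 0.0, 0.09]
wrist_force: [-0.5, -0.2, -0.2]
width: 0.0063
finger_force: 0.0
```

```bash
python3 - <<'E'
from h import *
T,o=tool(); w=robot.snapshot("wrist")[:,:,::-1]; cv2.imwrite("pics/w15.png",w); np.save("w15.npy",T); print(o['time'],o['tool_pos'],o['ee_rot'],o['wrist_force'],o['width'])
R=np.array([[.996,-.0899],[.0899,.996]]); print("rack",(T[:2,3]-[.6677,.167])@R*1000)
m=((w.max(2)<60)*1).astype(np.uint8)
for c in cv2.findContours(m[:230],0,1)[0]:
    if cv2.contourArea(c)>200: print(cv2.boundingRect(c),cv2.minAreaRect(c))
g=w.astype(float).sum(2); print(g[0:200:4,268:288].mean(1).astype(int).tolist())
P=lambda r,z:((plane("wrist",[(278,r)],z,T)[0]-[.6677,.167])@np.array([.996,.0899])*1000).round(1)
print([(r,P(r,.111)) for r in(0,20,40,60)])
E
```

```text
27.6167 [0.4364 0.1477 0.0907] [3.1415 0.0003 0.0899] [-0.5203 -0.2359 -0.2005] 0.006250038911667184
rack [-232.1191    1.5881]
(471, 13, 89, 185) ((517.6806640625, 106.41862487792969), (86.96070098876953, 183.20245361328125), 3.224522590637207)
(358, 0, 111, 192) ((410.48638916015625, 94.21790313720703), (103.2984390258789, 195.24404907226562), 3.5763344764709473)
(240, 0, 47, 25) ((263.0, 12.0), (24.0, 46.0), 90.0)
[154, 157, 190, 202, 204, 205, 212, 215, 214, 205, 221, 237, 311, 315, 316, 315, 317, 318, 317, 317, 317, 316, 317, 317, 318, 317, 317, 287, 271, 279, 583, 584, 582, 583, 583, 584, 584, 584, 584, 583, 583, 583, 584, 582, 583, 584, 559, 557, 556, 554]
[(0, np.float64(-116.0)), (20, np.float64(-123.2)), (40, np.float64(-130.6)), (60, np.float64(-138.1))]
```

```bash
python3 - <<'E'
from h import *
s=robot.snapshot("scene")[:,:,::-1]; cv2.imwrite("pics/s16.png",s)
i=robot.camera_info("scene"); M=np.linalg.inv(i['extrinsics']); f=210/np.tan(np.radians(i['vfov']/2))
def proj(x,y,z):
    p=np.r_[np.array([[.996,-.0899],[.0899,.996]])@[x/1000,y/1000]+[.6677,.167],z/1000,1]; c=M@p; return np.array([i['cx']+f*c[0]/-c[2],i['cy']-f*c[1]/-c[2]]).round(1)
# profile along handle top centreline, rack x from -10 to -140
im12=cv2.imread("pics/s12.png")
for n,im in(("s12",im12),("s16",s)):
    v=[]
    for x in range(-4,-145,-4):
        u=proj(x,1,111); v.append((x,int(im[int(round(u[1])),int(round(u[0]))].astype(int).sum())))
    print(n,v)
E
```

```text
s12 [(-4, 336), (-8, 37), (-12, 56), (-16, 47), (-20, 109), (-24, 503), (-28, 534), (-32, 530), (-36, 525), (-40, 305), (-44, 85), (-48, 87), (-52, 83), (-56, 83), (-60, 88), (-64, 88), (-68, 86), (-72, 81), (-76, 79), (-80, 89), (-84, 75), (-88, 76), (-92, 70), (-96, 71), (-100, 64), (-104, 71), (-108, 75), (-112, 71), (-116, 204), (-120, 405), (-124, 249), (-128, 220), (-132, 156), (-136, 173), (-140, 91), (-144, 93)]
s16 [(-4, 433), (-8, 521), (-12, 526), (-16, 512), (-20, 305), (-24, 85), (-28, 84), (-32, 95), (-36, 80), (-40, 77), (-44, 69), (-48, 86), (-52, 88), (-56, 88), (-60, 85), (-64, 86), (-68, 80), (-72, 86), (-76, 84), (-80, 83), (-84, 83), (-88, 82), (-92, 90), (-96, 99), (-100, 433), (-104, 606), (-108, 585), (-112, 550), (-116, 551), (-120, 543), (-124, 547), (-128, 560), (-132, 557), (-136, 556), (-140, 258), (-144, 248)]
```

The scraper is home: ferrule at rack x -3 to -20, handle end at about -99. Now the latch: swing right behind the T-handle, then come up on its right side.

Request:
arm_command([
  [0.002,-0.02,0.02,0],
  [0.005,-0.06,0.036,0],
  [0.011,-0.12,0.036,0],
  [0.016,-0.18,0.036,0],
  [0.021,-0.235,0.036,0],
  [0.024,-0.263,0.036,0],
  [0.024,-0.263,0.036,0],
  [0.024,-0.263,0.036,0],
])

```text
time: 28.38
tool_pos: [0.4484, 0.0154, 0.1095]
ee_rot: [-3.141, -0.001, 0.088]
wrist_force: [-0.6, 0.3, -0.3]
width: 0.0005
finger_force: 0.0
```

Request:
arm_command([
  [0.02,0.0018,0,0],
  [0.05,0.0045,0,0],
  [0.08,0.0072,0,0],
  [0.1,0.009,0,0],
  [0.104,0.0094,0,0],
  [0.104,0.0094,0,0],
  [0.104,0.0094,0,0],
])

```text
time: 28.97
tool_pos: [0.4999, 0.0215, 0.1086]
ee_rot: [-3.142, 0.001, 0.091]
wrist_force: [0.2, -0.2, -0.9]
width: 0.0005
finger_force: 0.0
```

```bash
cat >>h.py <<'E'
RK=np.array([[.996,-.0899],[.0899,.996]])
def rk(p): return (np.asarray(p)[:2]-[.6677,.167])@RK*1000
E
python3 - <<'E'
from h import *
T,o=tool(); print(o['time'],rk(T[:3,3]),T[2,3],o['wrist_force'])
w=robot.snapshot("wrist")[:,:,::-1];cv2.imwrite("pics/w17.png",w);s=robot.snapshot("scene")[:,:,::-1];cv2.imwrite("pics/s17.png",s)
E
```

```text
28.9667 [-180.2547 -129.8735] 0.1085790292011064 [ 0.151  -0.1846 -0.913 ]
```

Request:
arm_command([
  [-0.001,0.012,0,0],
  [-0.0025,0.028,0,0],
  [-0.004,0.044,0,0],
  [-0.005,0.054,0,0],
  [-0.0055,0.062,0,0],
  [-0.006,0.07,0,0],
  [-0.007,0.076,0,0],
  [-0.007,0.08,0,0],
])

```text
time: 29.73
tool_pos: [0.4967, 0.0555, 0.109]
ee_rot: [3.129, 0.001, 0.088]
wrist_force: [-0.3, -13.3, 1.3]
width: 0.0006
finger_force: 5.6
```

Request:
arm_command([
  [-0.001,0.008,0,0],
  [-0.0015,0.016,0,0],
  [-0.002,0.022,0,0],
  [-0.0025,0.028,0,0],
  [-0.0025,0.028,0,0],
])

```text
time: 30.15
tool_pos: [0.4953, 0.0761, 0.1088]
ee_rot: [-3.141, -0.0, 0.091]
wrist_force: [0.8, -1.1, 0.4]
width: 0.0003
finger_force: 0.0
```

```bash
python3 - <<'E'
from h import *
T,o=tool(); print(o['time'],rk(T[:3,3]),T[2,3],o['wrist_force'])
E
```

```text
30.15 [-179.884   -74.9885] 0.10880562275482356 [ 0.8474 -1.0557  0.3529]
```

The push force dropped to zero, so it has probably snapped over. I'll back away and check.

Request:
arm_command([
  [-0.03,-0.01,0,0],
  [-0.09,-0.02,0,0],
  [-0.16,-0.02,0.02,0],
  [-0.22,-0.02,0.08,0],
  [-0.26,-0.02,0.16,0],
  [-0.27,-0.02,0.22,0],
  [-0.27,-0.02,0.22,0],
])

```text
time: 30.73
tool_pos: [0.3624, 0.0655, 0.2266]
ee_rot: [3.141, -0.015, 0.091]
wrist_force: [0.7, 0.7, 0.8]
width: 0.0007
finger_force: 0.0
```

```bash
python3 - <<'E'
from h import *
T,o=tool(); print(o['time'],o['tool_pos'],o['wrist_force'])
for n in("scene","top"): cv2.imwrite(f"pics/{n[0]}18.png",robot.snapshot(n)[:,:,::-1])
def proj(n,p):
    i=robot.camera_info(n); M=np.linalg.inv(i['extrinsics']); f=210/np.tan(np.radians(i['vfov']/2))
    c=M@np.r_[RK@np.array(p[:2])/1000+[.6677,.167],p[2]/1000,1]; return np.array([i['cx']+f*c[0]/-c[2],i['cy']-f*c[1]/-c[2]])
C,S=np.cos(np.radians(35)),np.sin(np.radians(35)); ex=np.array([C,0,S]); ez=np.array([-S,0,C]); g=np.array([-151,-90,147.])
a=cv2.imread("pics/s17.png").astype(int).sum(2); b=cv2.imread("pics/s18.png").astype(int).sum(2); t=cv2.imread("pics/t18.png").astype(int).sum(2);t0=cv2.imread("pics/top0.png").astype(int).sum(2)
for th in(.1,.5,.8,1.1,1.45):
    d=-np.cos(th)*ex+np.sin(th)*np.array([0,1,0])
    def pr(im,n,c,rs): return [int(im[tuple(np.round(proj(n,c+r*d)).astype(int)[::-1])]) for r in rs]
    top=g+11*ez; bar=g-60*ez+7*ez
    print(th,"T before",pr(a,"scene",top,(-36,-20,20,36)),"after",pr(b,"scene",top,(-36,-20,20,36)),"bar top cam",pr(t0,"top",bar,(30,60,80,95,108)),pr(t,"top",bar,(30,60,80,95,108)),"scene",pr(b,"scene",bar,(60,80,95,108)))
E
```

```text
30.7333 [0.3624 0.0655 0.2266] [0.7411 0.7112 0.7713]
0.1 T before [45, 194, 6, 155] after [76, 82, 598, 620] bar top cam [133, 139, 237, 245, 336] [123, 324, 316, 433, 442] scene [578, 583, 581, 582]
0.5 T before [251, 631, 25, 522] after [80, 80, 554, 619] bar top cam [129, 179, 455, 458, 452] [116, 160, 329, 322, 440] scene [624, 620, 622, 621]
0.8 T before [310, 379, 218, 665] after [284, 75, 440, 603] bar top cam [165, 280, 221, 460, 447] [110, 117, 196, 443, 440] scene [617, 621, 623, 622]
1.1 T before [437, 189, 218, 665] after [403, 107, 440, 389] bar top cam [173, 247, 261, 272, 263] [153, 154, 180, 255, 248] scene [621, 621, 616, 621]
1.45 T before [454, 179, 589, 665] after [423, 382, 282, 143] bar top cam [250, 273, 273, 265, 254] [314, 350, 346, 346, 342] scene [514, 515, 509, 489]
```

In the top camera the gate bar now lies along the 1.45 rad direction (uniformly bright where the plate was dark), and the open position is empty. One check that the scraper stayed home, then I'll hand in.

```bash
python3 - <<'E'
from h import *
i=robot.camera_info("scene"); M=np.linalg.inv(i['extrinsics']); f=210/np.tan(np.radians(i['vfov']/2)); s=cv2.imread("pics/s18.png").astype(int).sum(2); v=[]
for x in range(-4,-125,-6):
    c=M@np.r_[RK@np.array([x,1])/1000+[.6677,.167],.111,1]; v.append((x,int(s[int(round(i['cy']-f*c[1]/-c[2])),int(round(i['cx']+f*c[0]/-c[2]))])))
print(v)
if v[1][1]>450 and v[4][1]<150: print(robot.close_job())
E
```

```text
[(-4, 422), (-10, 508), (-16, 498), (-22, 81), (-28, 87), (-34, 84), (-40, 86), (-46, 84), (-52, 87), (-58, 74), (-64, 82), (-70, 86), (-76, 78), (-82, 77), (-88, 83), (-94, 85), (-100, 305), (-106, 423), (-112, 467), (-118, 485), (-124, 619)]
the job is handed in; nothing more can be done
None
```

The scraper is stowed with its handle home against the rack, the latch has clicked over with its bar across the end of the handle, and the job was handed in at about 31 s; the cameras confirmed both, and I left the other tools and tins alone.

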